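Snap two coolant tubes into the clip rail of a battery pack

ROBOT

A 6-joint arm with a two-finger parallel gripper is mounted at the origin on the work surface. World frame = base frame: x ahead of the robot, y to its left, z up, the work surface at z = 0. Lengths are in m, angles in rad, forces in N, time in s.
With the tool pointing down it reaches from about 0.25 to 0.775 m from the base axis. Payload 4 kg.
Tool frame: the origin (TCP) lies midway between the tips of the shut fingers; the grasp point (between the pads) lies 19 mm behind it (robot.tcp_to_grasp is the z of the grasp point in the tool frame, in m); z points along the fingers, y is the line along which they close (so a half turn about z gives the same grasp; the last joint's range is limited). The gripper opens to 94 mm and grips with 3 to 60 N. Pads are 16 mm wide; open, the fingers measure 119 mm over their backs; the gripper's body (75 mm by 177 mm) begins 78 mm behind the grasp point.
Start: joints at [1.075, 0.087, 1.371, -0, 1.684, -0.103], TCP at [0.211, 0.508, 0.206] pointing down, gripper open.
Joint ranges: [-3.1, 3.1], [-0.76, 2.03], [0.27, 2.55], [-1.08, 4.22], [0.17, 2.65], [-2.57, 2.57]. Speed limits (rad/s): [2.79, 2.79, 3.14, 3.14, 3.14, 3.14].

INTERFACE

Orientations are given as [roll, pitch, yaw] about the fixed x, y, z axes, in that order (R = Rz(yaw) Ry(pitch) Rx(roll)).
In Python, from bench import robot gives the robot as it stands. The module is installed in compiled form; this text tells all that it offers.
- The arm moves only by the tool move_arm, never from a script. Its argument "motion" is one flat list of numbers, 7 for each row, row after row: the turn, a rotation vector about the tool's x, y, z in units of 45 degrees (1.0 is 45 degrees), then the shift along the tool's x, y, z in units of 100 mm (1.0 is 100 mm), then the opening, from 0 (shut) to 1 (fully open). A call has 1 to 12 rows; each row shifts and turns the commanded pose from where the row before left it, along the tool's axes as they then stand; what a row does not reach is not made up. A row lasts 1/12 s, in which the tool goes at most 41.7 mm and 7.16 degrees, less where a joint would pass 70% of its speed; a pose out of reach is approached as far as the arm can. A call with a number of a shift or a turn outside -1 to 1 is refused whole. A call with a gripper value outside its range is refused whole. The fingers move at their own pace and stop on an object; the grip force is fixed at half the most. Time passes only in rows, so rows that do not move let the fingers close. It gives the time, the measured TCP pose, the force, the opening and the grip force at its end, in the units of the state.
- robot.get_obs(): the state, without advancing time (a new reading comes with each control period).
- robot.snapshot(name): name is "scene" or "top" or "wrist"; returns the picture (480x640x3 uint8, red, green, blue); there is no depth.
- robot.get_calibration(name): a dict with "fx", "fy", "cx", "cy" (pixels), "R" (3x3) and "t" (3): a world point X has camera coordinates R X + t. Camera axes: x right, y down, z forward; pixel columns grow to the right and rows downward; lengths in m; the calibration is good to about 2 mm. A picture is of the moment at which its call begins: read the wrist's pose just before it. get_calibration takes no time and is no camera call; for the wrist camera it gives the pose at the moment of the call.
- robot.close_job(): hands the job in; it is judged then, once.
The state is a dict: "time": time; "joint_positions": joint angles; "qvel": joint speeds; "joint_torque": joint torques, N m; "tool_pos": TCP position; "ee_rot": TCP orientation; "wrist_force": force on the tool from outside, world axes, zero at the start; "wrist_torque": the same for the moment, N m; "width": finger opening in m; "finger_force": force on a finger pad.
Only numpy, scipy, OpenCV 4.12 (cv2) and the standard library are available. Lean on these libraries where they do the work, as an engineer would, in place of code of your own. Each camera call takes 0.05 s, during which the arm holds its last target. There are 200 camera calls.

TASK

Fit the two aluminium coolant tubes from the kit tray to the clip rail on the front of the battery pack: the long tube in the two clips that stand far apart, the short tube in the two that stand close together, each centred on its pair. Press each tube in at every clip until all four have snapped fully home, without forcing anything, and leave the other things on the bench where they are.

Things in the scene. Friction and masses are not known exactly. Their poses are not given: they have to be found in the camera images.
- tube_long: the long coolant tube: straight round bare aluminium tube, 160 mm long, 20 mm diameter, about 70 g, same both ways round, with a 13 mm black cap of 23 mm diameter on each end. Origin at the middle of its axis; its own y runs along the tube. It starts in one of the two lanes of the kit tray, lying level, its axis 36 mm above the bench
- tube_short: the short coolant tube: the same but 110 mm long, about 50 g; it lies in the other lane
- kit_tray: black kit tray, base 150 x 170 x 10 mm, fixed to the bench. Origin at the centre of its underside. Two lanes run along its y, at x = -36 and +36 mm; in each lane a tube lies in two grey V saddles (10 mm wide, at y = -38 and +38 mm, 35 mm high); between the saddles there is free room for fingers beside and below the tube, down to the base
- rail: clip rail on the sloping front of the battery pack: U-channel of bare aluminium, 330 mm long, 39 mm wide. Origin on its floor, 62 mm above the bench; y runs along it (level); z points out of the clip mouths, 20 degrees from vertical, leaning to the robot. The walls rise 25 mm, so fingers gripping a tube meet them before it is home. The pack behind it (+x) starts 50 mm off and is up to 136 mm high
- clip_long0: spring clip of the far-apart pair, 10 mm wide along y; origin on the channel floor (rail y = +10 mm), axes as the rail's. Its steel jaws have round lips, tops 33.8 mm above the channel floor, and leave a 17.6 mm mouth. A tube laid on two mouths rests there, axis 37 mm above the floor; home is 26 mm
- clip_long1: the other clip of the far-apart pair, alike (rail y = +110 mm). All clips stand on soft rubber mounts: a clip sinks under the push by about 1 mm per newton, up to 12 mm, then hard, and comes back when let go; so pressing only to the home height does not snap it reliably
- clip_short0: spring clip of the close pair, alike (rail y = -127 mm). A clip snaps at about 9 to 15 N pressed on the tube right at the clip, which by then has sunk so far that the tube is at or below the home height: the force drops, then rises again. Pushing with more than about 40 N is forcing it
- clip_short1: the other clip of the close pair, alike (rail y = -63 mm)
- home_long (a point): point where the middle of the long tube's axis must end: midway between the far-apart clips, 26 mm above the channel floor (rail x = 0, y = +60, z = 26 mm); axes as the rail's
- home_short (a point): the same for the short tube, between the close clips (rail x = 0, y = -95, z = 26 mm)
- bolt_bin: bystander, fixed: open grey bin of bolts, 130 x 170 x 55 mm. Origin at the centre of its underside
- spare_cell: bystander, loose: steel battery cell standing upright, 46 mm diameter, 82 mm high. Origin at the centre of its underside
- screwdriver: bystander, loose: screwdriver lying on the bench, 180 mm long along its x
Things that resemble listed ones, but are neither listed nor needed, are in the scene too. What is shaped like the tube_long but turquoise is not meant.

How it is judged:
By the outcome, as a careful person would: the job done as asked, in the order asked, and still so for the second after the job is handed in, with the robot touching nothing.
It also fails if it takes over 72 s, if anything falls off the work surface, if the arm or the gripper's body presses on something with over 40 N, if the wrist force passes 120 N, or if a joint passes its speed limit or range.

## Working session

There is one attempt and no reset: what is moved stays moved. The work goes in short steps, Python scripts to look and compute and a tool call to move; the robot and the scene stay as the last step left them, time stands still between calls to the robot, and variables do not carry over. Pictures are saved under pics/ and viewed, at most 10 in all, crops included, and the job is handed in when it is done.

Besides the shell and the picture viewer there is one more tool, called in YAML: its name, and indented under it one key for each argument. move_arm: Moves the arm, as the interface text tells. Shifts and turns lie within -1 to 1; 1 stands for 100 mm of shift or 45 degrees of turn. Its arguments: {"type":"object","properties":{"motion":{"type":"array","items":{"type":"number"}}},"required":["motion"]}

```bash
mkdir -p pics; python3 - <<'E'
from bench import robot
import cv2,numpy as np
np.set_printoptions(precision=4,suppress=True)
for n in("scene","top"):
    im=robot.snapshot(n); cv2.imwrite(f"pics/{n}0.png",im[:,:,::-1])
    c=robot.get_calibration(n); print(n,c)
o=robot.get_obs(); print(o)
E
```

```text
scene {'fx': 525.7231489327467, 'fy': 525.7231489327467, 'cx': 320.9918713365342, 'cy': 236.3714193077502, 'R': array([[-0.6879,  0.7256, -0.017 ],
       [ 0.5368,  0.4928, -0.6848],
       [-0.4886, -0.4802, -0.7285]]), 't': array([ 0.3386, -0.2244,  1.1919])}
top {'fx': 475.8627793097081, 'fy': 475.8627793097081, 'cx': 317.35273468716497, 'cy': 243.85181729240745, 'R': array([[-0.0143, -0.9997, -0.0175],
       [-0.9919,  0.0164, -0.1257],
       [ 0.126 ,  0.0155, -0.9919]]), 't': array([0.0274, 0.5264, 0.9745])}
{'time': 0.1, 'joint_positions': array([ 1.0749,  0.0879,  1.372 ,  0.    ,  1.6836, -0.1031]), 'qvel': array([ 0.0011, -0.0005, -0.0044, -0.0003,  0.001 , -0.0002]), 'joint_torque': array([  0.003 , -34.1252, -30.3302,   0.072 ,   0.0303,  -0.0001]), 'tool_pos': array([0.2103, 0.5077, 0.2045]), 'ee_rot': array([-3.1397, -0.0002,  2.7488]), 'wrist_force': array([-0.2947, -0.4468,  0.3984]), 'wrist_torque': array([ 0.0316,  0.0011, -0.0315]), 'finger_force': 0.0, 'width': 0.09380331725708285}
```

View pics/top0.png

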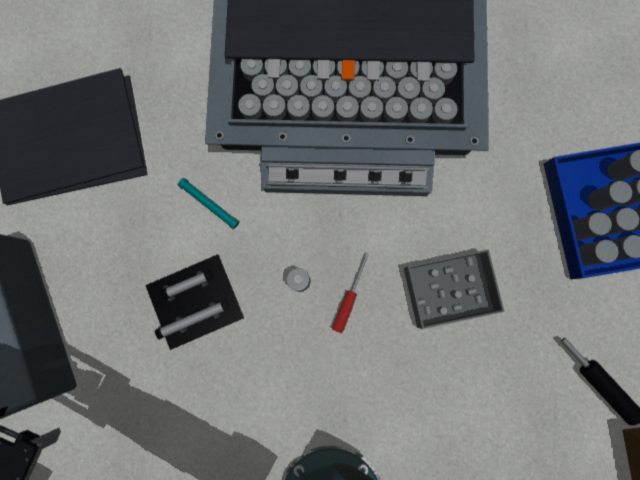

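View pics/scene0.png

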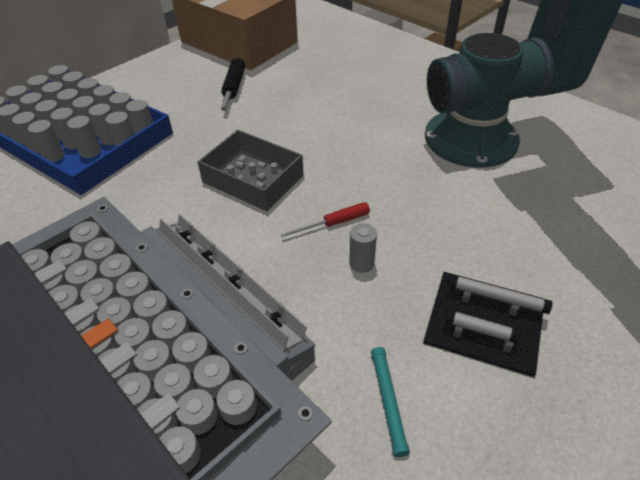

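Top view: the bare aluminium long tube is at about (190,321) and the short one at (187,285), both in the black tray. The turquoise tube at (208,203) is the lookalike, with the wrong colour and not in the tray, so I won't use it. The clips are at (292,173), (340,174), (374,176) and (406,176). I'll confirm with an enlarged crop.

```bash
python3 - <<'E'
import cv2,numpy as np
im=cv2.imread("pics/top0.png")
a=cv2.resize(im[250:355,140:250],None,fx=5,fy=5,interpolation=cv2.INTER_CUBIC)[:,:]
b=cv2.resize(im[145:200,250:440],(760,220),interpolation=cv2.INTER_CUBIC)
c=np.zeros((600,800,3),np.uint8); a=cv2.resize(im[255:350,140:250],(440,380),interpolation=cv2.INTER_CUBIC)
c[:380,:440]=a; c[380:600,:760]=b
s=cv2.imread("pics/scene0.png"); c[:380,440:800]=cv2.resize(s[210:360,150:320],(360,318))[:380] if 0 else cv2.resize(s[210:362,160:304],(360,380),interpolation=cv2.INTER_CUBIC)
cv2.imwrite("pics/crop1.png",c)
E
```

```text
(no output)
```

View pics/crop1.png

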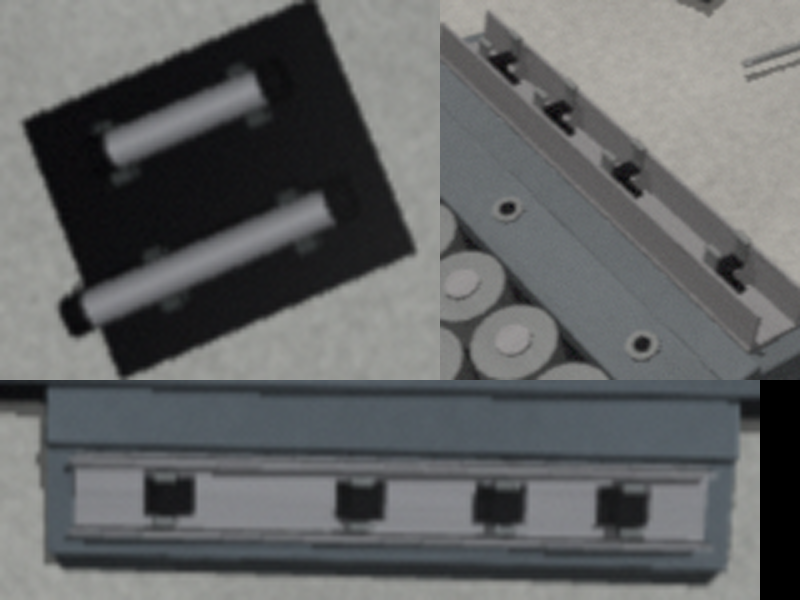

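The crop confirms two bare aluminium tubes in the tray: the long one spans crop (62,312)–(345,200) and the short one (95,155)–(275,78). The rail has four black clip mounts, and the left pair is the far-apart one. Next I compute the poses.

```bash
cat >h.py <<'E'
from bench import robot
import numpy as np, json
from scipy.spatial.transform import Rotation as Ro
from scipy.optimize import least_squares
np.set_printoptions(precision=4,suppress=True)
def back(cal,uv,z):
    d=np.array([(uv[0]-cal["cx"])/cal["fx"],(uv[1]-cal["cy"])/cal["fy"],1]); R=cal["R"]
    c=-R.T@cal["t"]; d=R.T@d; return c+d*(z-c[2])/d[2]
def proj(cal,X):
    p=np.atleast_2d(X)@cal["R"].T+cal["t"]; return p[:,:2]/p[:,2:]*[cal["fx"],cal["fy"]]+[cal["cx"],cal["cy"]]
def railR(yaw): return Ro.from_euler("z",yaw)*Ro.from_euler("y",-20,degrees=True)
def tool_down(yaw_x):  # tool pointing down, x axis at yaw
    return Ro.from_euler("xyz",[np.pi,0,yaw_x])
def rail_tool(yaw,flip=False): # tool x=rail y, tool z=-rail z
    r=railR(yaw).as_matrix(); s=-1 if flip else 1
    return Ro.from_matrix(np.column_stack([s*r[:,1],s*r[:,0],-r[:,2]]))
def go(pos,R):
    o=robot.get_obs(); Rc=Ro.from_euler("xyz",o["ee_rot"])
    rv=(Rc.inv()*R).as_rotvec(); d=np.asarray(pos)-o["tool_pos"]
    print("turn",rv/np.radians(45),"shift new axes",R.inv().apply(d)*10,"shift cur axes",Rc.inv().apply(d)*10)
E
python3 - <<'E'
from h import *
t=robot.get_calibration("top"); s=robot.get_calibration("scene")
A=lambda x,y:(140+x/4,255+y/4)
L=[back(t,A(*p),.036) for p in((90,305),(325,210))]; S=[back(t,A(*p),.036) for p in((112,153),(260,88))]
C=[back(t,A(*p),.010) for p in((25,122),(312,0),(413,250),(122,375))]
for n,q in(("L",L),("S",S)):
    d=q[0]-q[1]; print(n,(q[0]+q[1])/2,np.linalg.norm(d),np.degrees(np.arctan2(d[1],d[0])))
C=np.array(C);print("tray",C.mean(0),C); 
d=C[0]-C[1];e=C[3]-C[2];print(np.degrees(np.arctan2(d[1],d[0])),np.degrees(np.arctan2(e[1],e[0])))
B=lambda x,y:(250+x/4,145+(y-380)/4)
Q=lambda x,y:(160+x*144/360,210+y*152/380)
cy=[.110,.010,-.063,-.127]
tp=[B(*p) for p in((170,496),(361,500),(500,503),(624,506))]
# clip base centre height unknown h; floor ends in top; wall top ends in scene
def res(p):
    R=railR(p[2]); f=lambda X:R.apply(X)+[p[0],p[1],.062]
    r=(proj(t,f([[0,y,p[3]] for y in cy]))-tp)
    e=proj(t,f([[0,.165,0],[0,-.165,0]]))[:,0]-[B(75,0)[0],B(708,0)[0]]
    return np.r_[r.ravel(),e]
r=least_squares(res,[.6,0,0,.01]);print(r.x,np.degrees(r.x[2]),r.fun)
R=railR(r.x[2]);
W=R.apply([[x,y,.025] for x in(-.0195,.0195) for y in(.165,-.165)])+[r.x[0],r.x[1],.062]
print(proj(t,W),"\n",proj(s,W), proj(s,R.apply([[0,y,0] for y in cy])+[r.x[0],r.x[1],.062]))
E
```

```text
L [0.3724 0.2824 0.036 ] 0.13068465428416223 111.15361302782323
S [0.4437 0.2952 0.036 ] 0.0840717029680598 113.01416594117947
tray [0.4098 0.2849 0.01  ] [[0.4453 0.3901 0.01  ]
 [0.509  0.2355 0.01  ]
 [0.3741 0.1799 0.01  ]
 [0.3107 0.3342 0.01  ]]
112.38232666330418 112.32747894197418
[ 0.6663 -0.0433 -0.0413 -0.0106] -2.368214797823974 [ 1.4538  0.0155  0.8933  0.036   0.7144  0.0336  0.1091 -0.0591 -1.3074
 -1.8231]
[[265.9252 184.3301]
 [426.9002 187.888 ]
 [265.839  165.1668]
 [428.256  168.6207]] 
 [[308.3694 325.6468]
 [179.9364 213.1816]
 [288.8887 335.9323]
 [160.1902 218.2103]] [[270.5232 320.6173]
 [229.781  283.2613]
 [202.9844 258.6918]
 [181.2686 238.7808]]
```

```bash
python3 - <<'E'
from h import *
go([.3724,.2824,.20],tool_down(np.radians(112.35)))
E
```

```text
turn [-0.0024  0.0007  1.0032] shift new axes [-2.7001  0.6424  0.0445] shift cur axes [-2.3598 -1.4608  0.0468]
```

move_arm:
  motion: [0,0,0.143,0,0,0,1,0,0,0.143,0,0,0,1,0,0,0.143,0,0,0,1,0,0,0.143,0,0,0,1,0,0,0.143,0,0,0,1,0,0,0.143,0,0,0,1,0,0,0.143,0,0,0,1,0,0,0,-0.3,0.07,0,1,0,0,0,-0.3,0.07,0,1,0,0,0,-0.3,0.07,0,1,0,0,0,-0.3,0.07,0,1,0,0,0,-0.3,0.07,0,1]

```text
time: 1.1
tool_pos: [0.3004, 0.3815, 0.2049]
ee_rot: [-3.141, 0.0, 1.963]
wrist_force: [1.5, 0.5, 0.5]
width: 0.0944
finger_force: 0.0
```

move_arm:
  motion: [0,0,0,-0.3,0.07,0,1,0,0,0,-0.3,0.07,0,1,0,0,0,-0.3,0.07,0,1,0,0,0,-0.3,0.07,0,1,0,0,0,0,0,0,1,0,0,0,0,0,0,1]

```text
time: 1.6
tool_pos: [0.3722, 0.2816, 0.205]
ee_rot: [-3.141, -0.0, 1.959]
wrist_force: [-0.3, 0.4, -1.4]
width: 0.0941
finger_force: 0.0
```

```bash
python3 - <<'E'
from h import *
import cv2
go([.3724,.2824,.027],tool_down(np.radians(112.35)))
c=robot.get_calibration("wrist"); im=robot.snapshot("wrist"); cv2.imwrite("pics/w1.png",im[:,:,::-1])
print(c, robot.get_obs()["tool_pos"])
np.save("w1.npy",c,allow_pickle=True)
print(proj(c,[[.3724,.2824,.036],[.4437,.2952,.036]]))
E
```

```text
turn [-0.0013 -0.0004 -0.002 ] shift new axes [0.0068 0.0045 1.78  ] shift cur axes [0.0062 0.0063 1.78  ]
{'fx': 342.47530931011335, 'fy': 342.47530931011335, 'cx': 317.6262510969491, 'cy': 240.44559756438633, 'R': array([[ 0.925 ,  0.38  , -0.001 ],
       [ 0.3687, -0.8968,  0.2444],
       [ 0.092 , -0.2264, -0.9697]]), 't': array([-0.451 ,  0.0904,  0.4194])} [0.3717 0.2825 0.2051]
[[318.3187 224.2264]
 [385.9702 238.5416]]
```

View pics/w1.png

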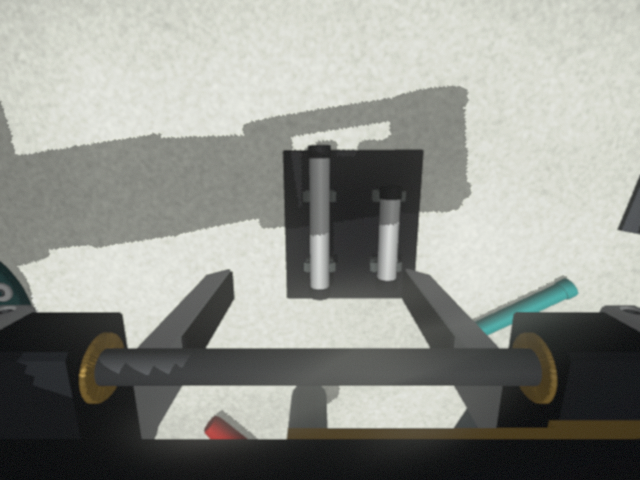

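Wrist view: the long tube is at u≈319, with bare metal from v≈157 to 290. The short tube is at u≈388, from v≈199 to 280. I back-project these to refine the centres.

```bash
python3 - <<'E'
from h import *
c=np.load("w1.npy",allow_pickle=True).item()
for p,q in(((319.3,157),(319.5,290)),((389.5,199),(387.5,280))):
    a,b=back(c,p,.036),back(c,q,.036);d=a-b;print((a+b)/2,np.linalg.norm(d),np.degrees(np.arctan2(d[1],d[0])))
E
```

```text
[0.3744 0.2804 0.036 ] 0.14059725007766025 112.49180046787698
[0.4471 0.2941 0.036 ] 0.08753902141077843 113.85931282471086
```

move_arm:
  motion: [0,0,0,-0.01,0,0.2,0.5,0,0,0,0,0,0.3,0.5,0,0,0,0,0,0.3,0.5,0,0,0,0,0,0.3,0.5,0,0,0,0,0,0.3,0.5,0,0,0,0,0,0.2,0.5,0,0,0,0,0,0.18,0.5,0,0,0,0,0,0,0.5,0,0,0,0,0,0,0.1,0,0,0,0,0,0,0.1,0,0,0,0,0,0,0.1,0,0,0,0,0,0,0.1]

```text
time: 2.65
tool_pos: [0.3732, 0.2826, 0.0292]
ee_rot: [3.138, -0.001, 1.963]
wrist_force: [-0.4, -0.2, 0.5]
width: 0.0239
finger_force: 0.0
```

move_arm:
  motion: [0,0,0,0,0,0,0.1,0,0,0,0,0,0,0.1,0,0,0,0,0,0,0.1]

```text
time: 2.9
tool_pos: [0.3734, 0.2825, 0.029]
ee_rot: [3.138, -0.001, 1.962]
wrist_force: [0.1, 0.8, 5.1]
width: 0.0193
finger_force: 30.0
```

move_arm:
  motion: [0,0,0,0,0,-0.1,0.1,0,0,0,0,0,-0.3,0.1,0,0,0,0,0,-0.35,0.1,0,0,0,0,0,-0.35,0.1,0,0,0,0,0,-0.35,0.1,0,0,0,0,0,-0.35,0.1,0,0,0,0,0,-0.3,0.1,0,0,0,0,0,0,0.1]

```text
time: 3.57
tool_pos: [0.3744, 0.2828, 0.2454]
ee_rot: [3.129, -0.002, 1.962]
wrist_force: [-0.6, 0.1, 0.1]
width: 0.0192
finger_force: 30.0
```

```bash
python3 - <<'E'
from h import *
y=-.0413;R=railR(y); o=np.array([.6663,-.0433,.062])
go(o+R.apply([0,.06,.15]),rail_tool(y))
E
```

```text
turn [-0.4225 -0.1014  0.5444] shift new axes [-2.5378  2.2401  1.2667] shift cur axes [-3.3692  1.2342  0.4341]
```

move_arm:
  motion: [-0.085,-0.02,0.109,0,0,0,0.1,-0.085,-0.02,0.109,0,0,0,0.1,-0.085,-0.02,0.109,0,0,0,0.1,-0.085,-0.02,0.109,0,0,0,0.1,-0.085,-0.02,0.109,0,0,0,0.1,0,0,0,-0.28,0.25,0.14,0.1,0,0,0,-0.28,0.25,0.14,0.1,0,0,0,-0.28,0.25,0.14,0.1,0,0,0,-0.28,0.25,0.14,0.1,0,0,0,-0.28,0.25,0.14,0.1,0,0,0,-0.28,0.25,0.14,0.1,0,0,0,-0.28,0.25,0.14,0.1]

```text
time: 4.57
tool_pos: [0.5616, 0.0756, 0.2032]
ee_rot: [2.804, 0.005, 1.529]
wrist_force: [0.2, 1.0, 0.2]
width: 0.0193
finger_force: 30.0
```

move_arm:
  motion: [0,0,0,-0.28,0.25,0.14,0.1,0,0,0,-0.28,0.25,0.14,0.1,0,0,0,0,0,0,0.1,0,0,0,0,0,0,0.1]

```text
time: 4.9
tool_pos: [0.6151, 0.0172, 0.1922]
ee_rot: [2.807, 0.005, 1.526]
wrist_force: [0.2, 0.9, -0.4]
width: 0.0193
finger_force: 30.0
```

```bash
python3 - <<'E'
from h import *
import cv2
y=-.0413;R=railR(y); o=np.array([.6663,-.0433,.062])
go(o+R.apply([0,.06,.15]),rail_tool(y))
c=robot.get_calibration("wrist"); im=robot.snapshot("wrist"); cv2.imwrite("pics/w2.png",im[:,:,::-1])
np.save("w2.npy",c,allow_pickle=True)
print(c,robot.get_obs())
cv2.imwrite("pics/top2.png",robot.snapshot("top")[:,:,::-1]);cv2.imwrite("pics/scene2.png",robot.snapshot("scene")[:,:,::-1])
print(proj(c,R.apply([[0,v,0] for v in(.165,.11,.01,-.063,-.127,-.165)])+o))
E
```

```text
turn [-0.0185  0.0072 -0.0024] shift new axes [ 0.0162  0.0585 -0.0932] shift cur axes [ 0.0158  0.0571 -0.0941]
{'fx': 342.47530931011335, 'fy': 342.47530931011335, 'cx': 317.6262510969491, 'cy': 240.44559756438633, 'R': array([[ 0.9437, -0.0396,  0.3285],
       [-0.1225, -0.9641,  0.2357],
       [ 0.3074, -0.2627, -0.9146]]), 't': array([-0.6427,  0.0717,  0.1824])} {'time': 4.95, 'joint_positions': array([-0.0633, -0.016 ,  1.5402,  0.0027,  1.2811, -0.0215]), 'qvel': array([ 0.036 , -0.0342,  0.0052,  0.0042, -0.0031, -0.0006]), 'joint_torque': array([ -0.9353, -30.1027, -31.782 ,  -0.0006,  -1.4435,   0.0162]), 'tool_pos': array([0.6149, 0.0186, 0.1932]), 'ee_rot': array([2.8054, 0.0044, 1.5278]), 'wrist_force': array([-1.221 , -0.1023, -1.4399]), 'wrist_torque': array([-0.1149,  0.2047,  0.0321]), 'finger_force': 29.99996691942215, 'width': 0.019424269875883558}
[[326.8587 111.4095]
 [326.4885 175.0584]
 [325.8922 277.5826]
 [325.5095 343.3821]
 [325.2048 395.7856]
 [325.0359 424.8311]]
```

View pics/w2.png

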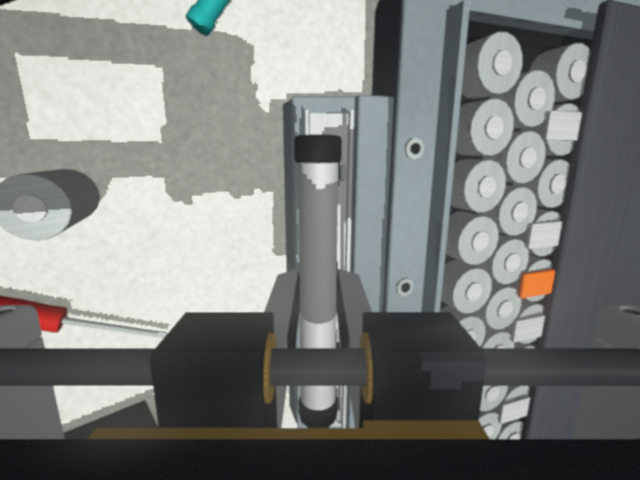

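The wrist view shows the tube held parallel to the rail at u≈318, with cap boundaries at v≈161 and 405. The rail's far end is at about (328,110), matching the predicted (326.9,111.4). I'll enlarge it to refine.

```bash
python3 - <<'E'
from h import *
import cv2
c=np.load("w2.npy",allow_pickle=True).item()
w=cv2.imread("pics/w2.png");t=cv2.imread("pics/top2.png")
k=np.zeros((600,800,3),np.uint8)
k[:,:400]=cv2.resize(w[90:180,280:340+0],(400,600),interpolation=cv2.INTER_CUBIC)
k[:600,400:]=cv2.resize(w[90:180,320:380],(400,600),interpolation=cv2.INTER_CUBIC)
cv2.imwrite("pics/c2.png",k)
o=robot.get_obs();Rt=Ro.from_euler("xyz",o["ee_rot"])
print(proj(c,Rt.apply([[.067,0,-.007],[-.067,0,-.007],[.08,0,-.007]])+o["tool_pos"]))
y=-.0413;R=railR(y); og=np.array([.6663,-.0433,.062])
for z in(0,.025):print(z,proj(c,R.apply([[x,.165,z] for x in(-.0195,.0195)])+og).ravel(),proj(c,R.apply([[x,.12,z] for x in(-.0195,.0195)])+og).ravel())
E
```

```text
[[318.7223 156.6817]
 [319.2154 395.6735]
 [318.6637 128.3071]]
0 [304.6615 111.4592 349.0962 111.3597] [305.1557 163.9048 347.9886 163.901 ]
0.025 [303.0836 107.9044 351.4094 107.7891] [303.6809 164.8969 350.1181 164.8946]
```

View pics/c2.png

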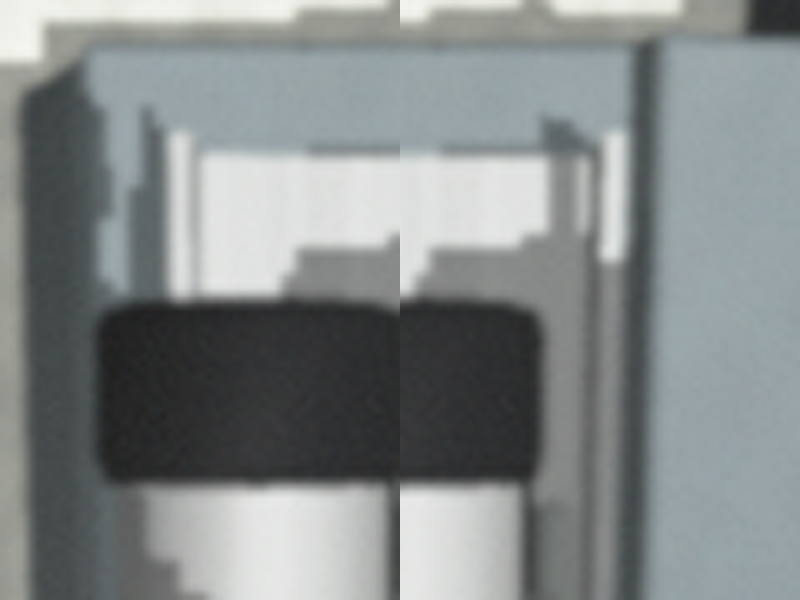

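Enlarged: wall-top outer corners are at u≈304.7 and 354.2, v≈109.5, and the floor end is at v≈112.5. The cap spans v≈135–162.5 and u≈294.7–341.3. This puts the rail about +1.7 mm in x and −1 mm in y from my estimate. The tube also looks shifted along its axis in the grip, so I'll fit that.

```bash
python3 - <<'E'
from h import *
import cv2
c=np.load("w2.npy",allow_pickle=True).item()
o=robot.get_obs();Rt=Ro.from_euler("xyz",o["ee_rot"]);p=o["tool_pos"]
cam=Rt.inv().apply(-c["R"].T@c["t"]-p);print("cam in tool",cam)
w=cv2.imread("pics/w2.png",0); print(w[396:424,318]); 
def f(s,d): return proj(c,Rt.apply([[.067+s,0,d-.010],[.08+s,0,d-.0115],[-.067+s,0,d-.010]])+p)[:,1]
for s in(0,-.003,-.005):
  for d in(-.007,-.01):print(s,d,f(s,d))
g=cv2.imread("pics/w1.png",0);c1=np.load("w1.npy",allow_pickle=True).item()
print(g[150:162,319],g[284:300,319]); print(g[192:204,389],g[274:290,388])
L=np.array([-.3803,.9249,0])
for m in([.3734,.2815],[.3744,.2804],[.3724,.2824]): 
  m=np.r_[m,.036];print(proj(c1,[m+L*.067+[0,0,.01],m+L*.08+[0,0,.0115],m-L*.067+[0,0,.01],m-L*.08])[:,1])
m=np.array([.4454,.2947,.036]);print(proj(c1,[m+L*.042+[0,0,.01],m-L*.042+[0,0,.01]]))
E
```

```text
cam in tool [ 0.0685  0.0002 -0.1766]
[198 198 198 197 198 199 196 197 198 197 197 198 196 176 120  67  52  52
  51  52  51  48  47  49  47  47  42  45]
0 -0.007 [156.8771 126.4356 408.1577]
0 -0.01 [156.9406 125.9008 412.158 ]
-0.003 -0.007 [163.6662 133.5822 412.7791]
-0.003 -0.01 [163.8585 133.1903 416.8358]
-0.005 -0.007 [168.1566 138.308  415.8401]
-0.005 -0.01 [168.4335 138.0098 419.9338]
[ 51  51  43  42  39  39  42  58  93 122 128 132] [206 206 207 206 184 134  89  79  82  82  83  85  85  85  88 109]
[ 33  35  35  36  35  35  38  61  94 113 118 120] [204 202 201 202 200 190 156 105  75  73  74  75  76  76  78  77]
[159.0958 145.012  289.4714 297.0761]
[160.5892 146.5415 290.7069 298.2623]
[157.7975 143.6823 288.3974 296.0451]
[[391.3184 200.8148]
 [387.1308 280.722 ]]
```

```bash
cat >>h.py <<'E'
YAW=-.0413; RR=railR(YAW); O=np.array([.6678,-.0433,.062])
def gr(y,z,x=0): go(O+RR.apply([x,y,z]),rail_tool(YAW))
def st():
    o=robot.get_obs(); print("rail tcp mm",RR.inv().apply(o["tool_pos"]-O)*1e3,"F rail",RR.inv().apply(o["wrist_force"]),"w",o["width"],"t",o["time"])
E
python3 -c "
from h import *
st(); gr(.061,.045)"
```

```text
rail tcp mm [ -6.7637  61.1883 143.7434] F rail [-0.039  -0.0162  0.1418] w 0.01904471785765888 t 5.05
turn [-0.0127  0.0051  0.003 ] shift new axes [-0.0019  0.0676  0.9874] shift cur axes [0.0019 0.0775 0.9867]
```

move_arm:
  motion: [-0.013,0.005,0.003,0,0,0,0.1,0,0,0,0,0.07,0.2,0.1,0,0,0,0,0,0.25,0.1,0,0,0,0,0,0.25,0.1,0,0,0,0,0,0.2,0.1,0,0,0,0,0,0.08,0.1,0,0,0,0,0,0,0.1,0,0,0,0,0,0,0.1]

```text
time: 5.72
tool_pos: [0.6558, 0.0183, 0.1062]
ee_rot: [2.79, 0.0, 1.53]
wrist_force: [1.1, 1.0, -0.9]
width: 0.0195
finger_force: 30.0
```

```bash
python3 - <<'E'
from h import *
import cv2
st(); gr(.061,.031)
s=robot.snapshot("scene");t=robot.snapshot("top");w=robot.snapshot("wrist")
k=np.zeros((600,800,3),np.uint8)
k[:,:400]=cv2.resize(s[210:360,180:280],(400,600),interpolation=cv2.INTER_CUBIC)
k[:300,400:]=cv2.resize(t[140:215,250:350],(400,300),interpolation=cv2.INTER_CUBIC)
k[300:,400:]=cv2.resize(w[60:300,160:480],(400,300))
cv2.imwrite("pics/c3.png",k[:,:,::-1])
E
```

```text
rail tcp mm [ 1.4465 61.0511 46.4811] F rail [ 0.6521  1.0628 -1.173 ] w 0.019468394587798275 t 5.7167
turn [0.0027 0.0003 0.0004] shift new axes [-0.0005 -0.0145  0.1548] shift cur axes [-0.0005 -0.0148  0.1548]
```

View pics/c3.png

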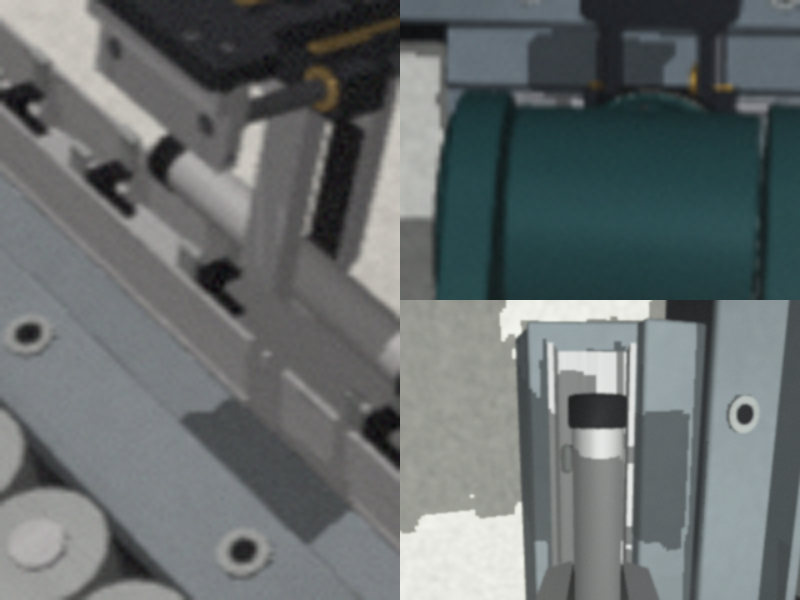

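The wrist crop (lower right) shows the rail wall tops at u≈277.6 and 348.8, v≈96. The cap is centred at u≈318.6, so I seem to be slightly past centre in rail x and will measure that.

```bash
python3 - <<'E'
from h import *
import cv2
c=robot.get_calibration("wrist"); w=robot.snapshot("wrist"); g=cv2.cvtColor(w,cv2.COLOR_RGB2GRAY); st()
for v in(98,100,110,125,135):print(v,g[v,268:290],g[v,336:362])
f=lambda X:proj(c,RR.apply(X)+O).round(1).tolist()
print(f([[s*.0195,y,.025] for y in(.165,.14) for s in(-1,1)]), f([[-.0195,.165,0],[.0195,.165,0]]))
o=robot.get_obs();Rt=Ro.from_euler("xyz",o["ee_rot"])
print(proj(c,Rt.apply([[.0765,s*.0115,-.007] for s in(-1,1)])+o["tool_pos"]),g[140,290:303],g[140,330:346],g[90:112,300])
print(g[125:170,318])
E
```

```text
rail tcp mm [ 3.0287 60.4283 47.756 ] F rail [-0.9104 -0.0414 -0.2636] w 0.019183817722605034 t 5.9167
98 [158 160 162 162 160 150 123 102 111 151 199 220 222 207 170 136 138 152
 156 157 157 156] [ 99 101 103 116 141 143 118 141 197 222 224 219 191 139  94  79  80  85
  98 119 138 151 159 160 164 162]
100 [160 159 160 163 161 149 123 103 110 152 200 220 222 209 171 133 123 145
 168 178 182 182] [108 108 116 127 129 112 104 145 200 222 224 219 187 132  89  79  80  84
 100 121 138 151 160 159 161 162]
110 [160 161 150 123 101  97  98  97 101 142 195 219 221 213 181 142 122 140
 181 213 222 225] [134 138 161 190 178 129 105 148 201 223 224 215 175 119  87  79  78  85
 105 128 145 152 160 161 162 161]
125 [162 162 163 149 124 104  98  98 101 131 181 214 222 219 195 151 119 110
 115 128 134 136] [134 138 159 179 153 110 124 181 218 224 223 204 153 105  83  80  76  86
 112 133 149 157 162 160 160 162]
135 [116 141 155 146 119 104  98  98 100 121 167 209 222 223 207 158 112 106
 114 129 137 136] [ 89 105 135 158 138 107 130 188 218 225 220 193 141  98  83  78  76  90
 117 138 150 159 162 162 161 162]
[[276.8, 91.2], [347.9, 91.4], [278.1, 138.8], [346.9, 138.9]] [[281.3, 98.4], [344.3, 98.5]]
[[294.4961 142.7626]
 [341.9758 142.8378]] [137 137 137 123  88  46  30  35  33  33  38  39  40] [ 50  50  45  46  48  44  44  43  44  43  45  71 137 201 225 226] [160 160 161 159 162 159 161 159 158 162 182 213 223 222 222 223 223 223
 223 223 223 224]
[225 225 225 225 225 225 225 225 207 151  81  48  48  48  51  50  52  48
  51  53  53  56  50  54  53  56  56  54  55  56  57  56  57  57  56  52
  55  94 162 214 228 229 226 227 226]
```

move_arm:
  motion: [0,0,0,0.01,-0.015,0.05,0.1,0,0,0,0,0,0.05,0.1,0,0,0,0,0,0.03,0.1,0,0,0,0,0,0,0.1,0,0,0,0,0,0,0.1]

```text
time: 6.33
tool_pos: [0.6588, 0.0184, 0.092]
ee_rot: [2.792, 0.0, 1.529]
wrist_force: [0.2, 0.3, -1.2]
width: 0.019
finger_force: 30.0
```

```bash
python3 -c "
from h import *
st()"
```

```text
rail tcp mm [-0.5251 61.233  32.1625] F rail [-0.2543  0.3107 -1.1547] w 0.018953702665272885 t 6.3333
```

move_arm:
  motion: [0,0,0,0,0,0.02,0.1,0,0,0,0,0,0,0.1]

```text
time: 6.5
tool_pos: [0.6598, 0.0183, 0.0905]
ee_rot: [2.791, 0.0, 1.528]
wrist_force: [0.9, -0.2, -1.1]
width: 0.0189
finger_force: 30.0
```

move_arm:
  motion: [0,0,0,0,0,0.02,0.1,0,0,0,0,0,0,0.1]

```text
time: 6.67
tool_pos: [0.6607, 0.0182, 0.0892]
ee_rot: [2.791, 0.0, 1.529]
wrist_force: [-0.9, -0.6, 0.8]
width: 0.0194
finger_force: 30.0
```

```bash
python3 -c "
from h import *
st()"
```

```text
rail tcp mm [ 0.2394 61.2026 28.8253] F rail [-0.5375 -0.6602  0.9987] w 0.01938351086521476 t 6.6667
```

move_arm:
  motion: [0,0,0,0,0,0.02,0.1,0,0,0,0,0,0,0.1,0,0,0,0,0,0,0.1]

```text
time: 6.92
tool_pos: [0.6613, 0.0183, 0.0877]
ee_rot: [2.79, 0.0, 1.529]
wrist_force: [-2.8, -0.9, 4.9]
width: 0.0192
finger_force: 30.0
```

```bash
python3 -c "
from h import *
st()"
```

```text
rail tcp mm [ 0.263  61.2527 27.2573] F rail [-0.9322 -0.9992  5.5746] w 0.01923220030568066 t 6.9167
```

move_arm:
  motion: [0,0,0,0,0,-0.02,0.1,0,0,0,0,0,0,0.4,0,0,0,0,0,0,0.4,0,0,0,0,0,0,0.4,0,0,0,0,0,-0.1,0.4,0,0,0,0,0,-0.2,0.4,0,0,0,0,0,-0.2,0.4,0,0,0,0,0,-0.1,0.4,0,0,0,0,0,0,0,0,0,0,0,0,0,0,0,0,0,0,0,0,0,0,0,0,0,0,0,0]

```text
time: 7.92
tool_pos: [0.6391, 0.0192, 0.1434]
ee_rot: [2.794, 0.0, 1.529]
wrist_force: [-0.2, -0.6, -0.1]
width: 0.0146
finger_force: 0.0
```

```bash
python3 - <<'E'
from h import *
import cv2
st(); gr(.011,.062); gr(.111,.062)
c=robot.get_calibration("wrist");w=robot.snapshot("wrist");s=robot.snapshot("scene");cv2.imwrite("pics/s4.png",s[:,:,::-1]);cv2.imwrite("pics/w4.png",w[:,:,::-1]);np.save("w4.npy",c,allow_pickle=True)
k=np.zeros((600,800,3),np.uint8)
k[:,:400]=cv2.resize(s[210:360,200:300],(400,600),interpolation=cv2.INTER_CUBIC)
k[:,400:]=cv2.resize(w[60:360,220:420],(400,600))
cv2.imwrite("pics/c4.png",k[:,:,::-1])
g=cv2.cvtColor(w,cv2.COLOR_RGB2GRAY)
print(g[90:190,318])
f=lambda X:proj(c,RR.apply(X)+O).round(1).tolist()
print(f([[0,.06+.067,.047],[0,.06+.08,.0485],[0,.06-.067,.047],[-.01,.1,.037],[.01,.1,.037],[0,.165,0]]))
E
```

```text
rail tcp mm [-1.5181 61.2742 87.1735] F rail [-0.1705 -0.6248 -0.0496] w 0.014592045216885417 t 7.9167
turn [-0.0018  0.0008 -0.0009] shift new axes [-0.5027  0.0152  0.2517] shift cur axes [-0.5026  0.0159  0.252 ]
turn [-0.0018  0.0008 -0.0009] shift new axes [0.4973 0.0152 0.2517] shift cur axes [0.4974 0.0152 0.2514]
[137 149 159 163 158 160 160 159 160 160 161 160 159 161 159 161 159 147
 124 139 186 214 220 222 221 220 222 220 221 221 221 221 221 222 221 222
 223 222 205 164 136 133 134 134 133 133 134 134 133 117  79  44  43  50
  48  49  50  46  49  49  49  50  50  50  50  53  51  53  51  68 128 187
 205 198 193 192 193 193 192 177 148 130 127 129 128 130 130 129 128 129
 131 144 169 186 193 192 191 193 192 193]
[[320.6, 162.9], [320.7, 141.2], [320.1, 353.5], [305.6, 203.7], [335.3, 203.7], [320.3, 108.0]]
```

View pics/c4.png

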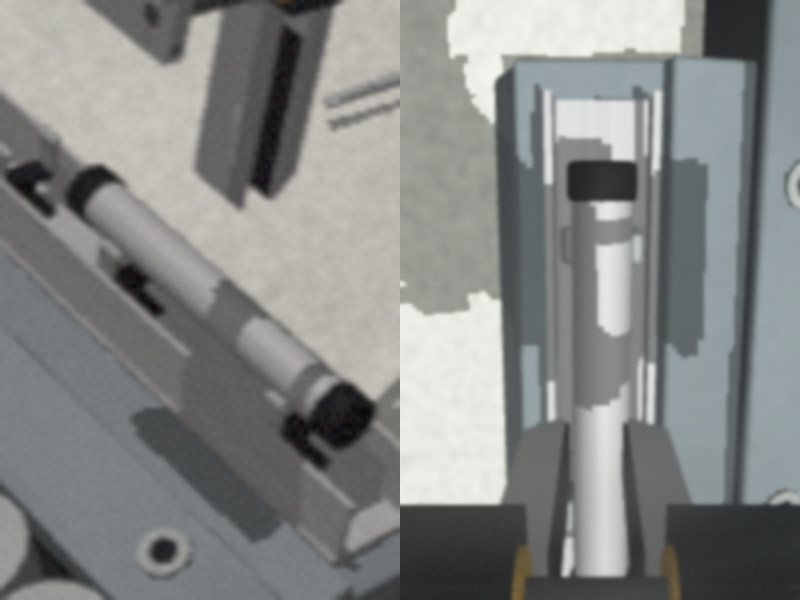

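The tube lies across both long-pair mouths. In the scene view its cap boundaries are at about (227.5,258.7) and (281.2,306.2). The wrist view shows the clip lips at v≈182. I'll check the centring numerically.

```bash
python3 - <<'E'
from h import *
c=np.load("w4.npy",allow_pickle=True).item();s=robot.get_calibration("scene");t=robot.get_calibration("top")
f=lambda c,X:proj(c,RR.apply(X)+O).round(1).tolist()
for d in(0,.003):print(d,"scene axis bnd",f(s,[[0,.06+d+.067,.037],[0,.06+d-.067,.037]]))
print("scene clip floor",f(s,[[0,.11,.0],[0,.01,0],[-.0,-.063,0],[0,-.127,0]]), "walltop ends",f(s,[[-.0195,-.165,.025],[.0195,.165,.025],[.0195,.165,0]]))
print("wrist lips",f(c,[[-.0125,.11,.0338],[.0125,.11,.0338],[-.0125,.11,.02]]))
print(f(t,[[0,v,.0] for v in(.11,.01,-.063,-.127)]),f(t,[[0,v,.0338] for v in(.11,.01,-.063,-.127)]))
E
```

```text
0 scene axis bnd [[282.0, 309.4], [225.7, 259.5]]
0.003 scene axis bnd [[283.4, 310.6], [226.9, 260.6]]
scene clip floor [[269.8, 321.2], [229.1, 283.8], [202.3, 259.2], [180.6, 239.3]] walltop ends [[179.2, 213.6], [288.1, 336.6], [284.7, 349.3]]
wrist lips [[301.9, 188.2], [339.0, 188.2], [302.8, 186.3]]
[[293.6, 173.7], [341.2, 174.8], [376.2, 175.5], [406.9, 176.2]] [[292.3, 175.0], [341.6, 176.1], [377.7, 176.9], [409.5, 177.5]]
```

Relative to the clips, the tube is centred to within about 1 mm. The clips sit about 2 mm further +y than my frame, so I'll correct that and press at each clip.

```bash
sed -i 's/-.0433,.062/-.0413,.062/' h.py; python3 -c "
from h import *
st(); gr(.010,.055); gr(.110,.055)"
```

```text
rail tcp mm [-1.2275 59.2684 87.2612] F rail [ 0.6504 -0.0038 -0.6825] w 0.006169149424348863 t 8.0167
turn [-0.0015  0.0008 -0.001 ] shift new axes [-0.4927  0.0123  0.3226] shift cur axes [-0.4925  0.013   0.3229]
turn [-0.0015  0.0008 -0.001 ] shift new axes [0.5073 0.0123 0.3226] shift cur axes [0.5075 0.0123 0.3223]
```

move_arm:
  motion: [0,0,0,0.26,0.012,0,0,0,0,0,0.245,0,0.1,0,0,0,0,0,0,0.15,0,0,0,0,0,0,0.08,0,0,0,0,0,0,0,0]

```text
time: 8.43
tool_pos: [0.6528, 0.0691, 0.1107]
ee_rot: [2.797, 0.001, 1.529]
wrist_force: [0.2, 0.7, -0.4]
width: 0.0007
finger_force: 0.0
```

```bash
python3 -c "
from h import *
st()"
```

```text
rail tcp mm [ -1.6813 109.6713  52.4365] F rail [ 0.0459  0.6846 -0.4076] w 0.0006890688706098517 t 8.4333
```

move_arm:
  motion: [0,0,0,0,0.012,0.06,0,0,0,0,0,0,0.02,0,0,0,0,0,0,0.02,0]

```text
time: 8.68
tool_pos: [0.6593, 0.0683, 0.1059]
ee_rot: [2.791, 0.0, 1.528]
wrist_force: [-0.8, -0.0, 1.2]
width: 0.0005
finger_force: 0.6
```

move_arm:
  motion: [0,0,0,0,0,0.015,0,0,0,0,0,0,0.015,0]

```text
time: 8.85
tool_pos: [0.6602, 0.0685, 0.1038]
ee_rot: [2.79, 0.0, 1.528]
wrist_force: [-2.0, -0.9, 3.0]
width: 0.0003
finger_force: 1.8
```

move_arm:
  motion: [0,0,0,0,0,0.015,0,0,0,0,0,0,0.015,0]

```text
time: 9.02
tool_pos: [0.6613, 0.0688, 0.1013]
ee_rot: [2.79, 0.0, 1.528]
wrist_force: [-4.2, 0.3, 5.6]
width: 0.0005
finger_force: 3.1
```

```bash
python3 -c "
from h import *
st()"
```

```text
rail tcp mm [  3.0959 109.7508  40.6481] F rail [-2.0572  0.1163  6.7337] w 0.00045001934196061576 t 9.0167
```

move_arm:
  motion: [0,0,0,0,-0.015,0.02,0,0,0,0,0,0,0.01,0]

```text
time: 9.18
tool_pos: [0.662, 0.069, 0.099]
ee_rot: [2.787, 0.0, 1.529]
wrist_force: [-3.5, 0.5, 7.6]
width: 0.0007
finger_force: 4.1
```

move_arm:
  motion: [0,0,0,0,0,0.015,0,0,0,0,0,0,0.01,0]

```text
time: 9.35
tool_pos: [0.6629, 0.0691, 0.0972]
ee_rot: [2.787, -0.0, 1.529]
wrist_force: [-3.8, 0.5, 8.9]
width: 0.0007
finger_force: 4.9
```

move_arm:
  motion: [0,0,0,0,0,0.015,0,0,0,0,0,0,0.01,0]

```text
time: 9.52
tool_pos: [0.6638, 0.0692, 0.0952]
ee_rot: [2.786, -0.0, 1.529]
wrist_force: [-6.1, 0.5, 10.1]
width: 0.0002
finger_force: 5.4
```

```bash
python3 -c "
from h import *
st()"
```

```text
rail tcp mm [  3.3406 110.2571  34.144 ] F rail [-2.2589  0.2524 11.5489] w 0.00023441682275300628 t 9.5167
```

move_arm:
  motion: [0,0,0,0,-0.01,0.015,0,0,0,0,0,0,0.01,0]

```text
time: 9.68
tool_pos: [0.6641, 0.069, 0.0924]
ee_rot: [2.785, -0.0, 1.529]
wrist_force: [-2.0, 1.1, 8.1]
width: 0.0001
finger_force: 3.8
```

move_arm:
  motion: [0,0,0,0,-0.01,0.01,0,0,0,0,0,0,0.01,0]

```text
time: 9.85
tool_pos: [0.6646, 0.0691, 0.0909]
ee_rot: [2.783, -0.0, 1.529]
wrist_force: [-2.4, 1.9, 9.7]
width: 0.0002
finger_force: 4.8
```

move_arm:
  motion: [0,0,0,0,0,0.01,0,0,0,0,0,0,0.01,0]

```text
time: 10.02
tool_pos: [0.6652, 0.0692, 0.0895]
ee_rot: [2.783, -0.001, 1.529]
wrist_force: [-4.2, 0.6, 10.1]
width: 0.0003
finger_force: 5.8
```

```bash
python3 -c "
from h import *
st()"
```

```text
rail tcp mm [  2.7018 110.3501  28.2391] F rail [-0.5186  0.4005 10.9789] w 0.00034801385557285105 t 10.0167
```

Force dropped from 11.5 to 8.6 N and then rose again, so that clip snapped. I'll press a touch more, then retract and go to the second.

move_arm:
  motion: [0,0,0,0,0,0.015,0,0,0,0,0,0,0.015,0]

```text
time: 10.18
tool_pos: [0.6664, 0.0695, 0.0873]
ee_rot: [2.783, -0.001, 1.529]
wrist_force: [-5.4, 2.3, 13.0]
width: 0.0004
finger_force: 7.2
```

move_arm:
  motion: [0,0,0,0,0,-0.15,0,0,0,0,0,0,-0.15,0,0,0,0,-0.3,0,0,0,0,0,0,-0.35,0,0,0,0,0,0,-0.35,0,0,0,0,0,0,0,0,0,0,0,0,0,0,0,0,0]

```text
time: 10.77
tool_pos: [0.6492, -0.0327, 0.1102]
ee_rot: [2.791, 0.0, 1.525]
wrist_force: [1.4, 0.4, -0.4]
width: 0.0007
finger_force: 0.0
```

```bash
python3 -c "
from h import *
st(); gr(.010,.050)"
```

```text
rail tcp mm [-1.3313  7.8238 51.8275] F rail [ 1.1516  0.4292 -0.8524] w 0.0006504884846583184 t 10.7667
turn [ 0.0017  0.0022 -0.0052] shift new axes [0.0218 0.0133 0.0183] shift cur axes [0.0218 0.0132 0.0183]
```

move_arm:
  motion: [0,0,0,0.02,0,0.06,0,0,0,0,0,0,0.04,0,0,0,0,0,0,0.03,0,0,0,0,0,0,0.02,0]

```text
time: 11.1
tool_pos: [0.6552, -0.0284, 0.0973]
ee_rot: [2.79, 0.002, 1.53]
wrist_force: [-3.4, -2.8, 7.3]
width: 0.0006
finger_force: 3.7
```

move_arm:
  motion: [0,0,0,0,0,0.015,0,0,0,0,0,0,0.01,0]

```text
time: 11.27
tool_pos: [0.656, -0.0284, 0.0956]
ee_rot: [2.789, 0.002, 1.53]
wrist_force: [-4.4, -2.8, 8.0]
width: 0.0005
finger_force: 4.5
```

move_arm:
  motion: [0,0,0,0,0,0.015,0,0,0,0,0,0,0.01,0]

```text
time: 11.43
tool_pos: [0.6569, -0.0284, 0.0937]
ee_rot: [2.789, 0.002, 1.53]
wrist_force: [-5.3, -2.6, 8.7]
width: 0.0008
finger_force: 5.2
```

```bash
python3 -c "
from h import *
st()"
```

```text
rail tcp mm [ 0.1095 12.3933 33.7298] F rail [-1.8999 -2.7832  9.9767] w 0.0008415867642203131 t 11.4333
```

move_arm:
  motion: [0,0,0,0,0,0.015,0,0,0,0,0,0,0.01,0]

```text
time: 11.6
tool_pos: [0.6579, -0.0281, 0.0911]
ee_rot: [2.789, 0.001, 1.53]
wrist_force: [-3.5, -1.2, 6.2]
width: 0.0004
finger_force: 3.4
```

move_arm:
  motion: [0,0,0,0,0,0.01,0,0,0,0,0,0,0.01,0]

```text
time: 11.77
tool_pos: [0.6588, -0.0284, 0.0895]
ee_rot: [2.788, 0.002, 1.53]
wrist_force: [-3.9, -1.4, 8.4]
width: 0.0005
finger_force: 4.5
```

move_arm:
  motion: [0,0,0,0,0,0.01,0,0,0,0,0,0,0.01,0]

```text
time: 11.93
tool_pos: [0.6595, -0.0287, 0.0882]
ee_rot: [2.788, 0.002, 1.53]
wrist_force: [-5.3, -1.6, 9.4]
width: 0.0006
finger_force: 5.5
```

```bash
python3 -c "
from h import *
st()"
```

```text
rail tcp mm [ 0.6828 12.2966 27.593 ] F rail [-1.6911 -1.8186 10.6457] w 0.0006450495522491325 t 11.9333
```

move_arm:
  motion: [0,0,0,0,0,0.015,0,0,0,0,0,0,0.015,0]

```text
time: 12.1
tool_pos: [0.6607, -0.029, 0.086]
ee_rot: [2.787, 0.003, 1.53]
wrist_force: [-6.8, -3.1, 11.4]
width: 0.0004
finger_force: 7.1
```

move_arm:
  motion: [0,0,0,0,0,-0.15,0,0,0,0,0,0,-0.3,0,0,0,0,0,0,-0.35,0,0,0,0,0,0,-0.35,0,0,0,0,0,0,-0.35,0,0,0,0,0,0,0,0,0,0,0,0,0,0,0]

```text
time: 12.68
tool_pos: [0.6091, -0.0257, 0.2268]
ee_rot: [2.786, 0.001, 1.531]
wrist_force: [-0.1, 0.9, -0.9]
width: 0.0002
finger_force: 0.0
```

```bash
python3 - <<'E'
from h import *
import cv2
st(); go([.4454,.2947,.20],tool_down(np.radians(112.35)))
c=robot.get_calibration("wrist");w=robot.snapshot("wrist");s=robot.snapshot("scene");cv2.imwrite("pics/w5.png",w[:,:,::-1]);np.save("w5.npy",c,allow_pickle=True)
f=lambda X:proj(c,RR.apply(X)+O).round(1).tolist()
print(f([[0,.06+.067,.036],[0,.06+.08,.0375],[-.0125,.11,.0338],[.0125,.11,.0338],[-.0125,.01,.0338],[.0125,.01,.0338],[0,.06-.067,.036],[0,-.063,.01],[0,.165,0]]))
k=np.zeros((600,800,3),np.uint8)
k[:,:400]=cv2.resize(s[210:360,200:300],(400,600),interpolation=cv2.INTER_CUBIC)
k[:,400:]=cv2.resize(w[60:360,220:420],(400,600))
cv2.imwrite("pics/c5.png",k[:,:,::-1])
E
```

```text
rail tcp mm [  0.6033  13.1165 175.1578] F rail [-0.441   0.9072 -0.8246] w 0.00021766983932105087 t 12.6833
turn [ 0.446   0.0982 -0.542 ] shift new axes [ 3.586 -0.295  0.268] shift cur axes [ 3.1361 -1.7464 -0.3653]
[[316.5, 103.4], [316.5, 87.0], [302.4, 124.1], [330.5, 124.2], [303.2, 233.8], [329.3, 233.8], [316.2, 251.4], [316.1, 294.7], [316.4, 66.0]]
```

View pics/c5.png

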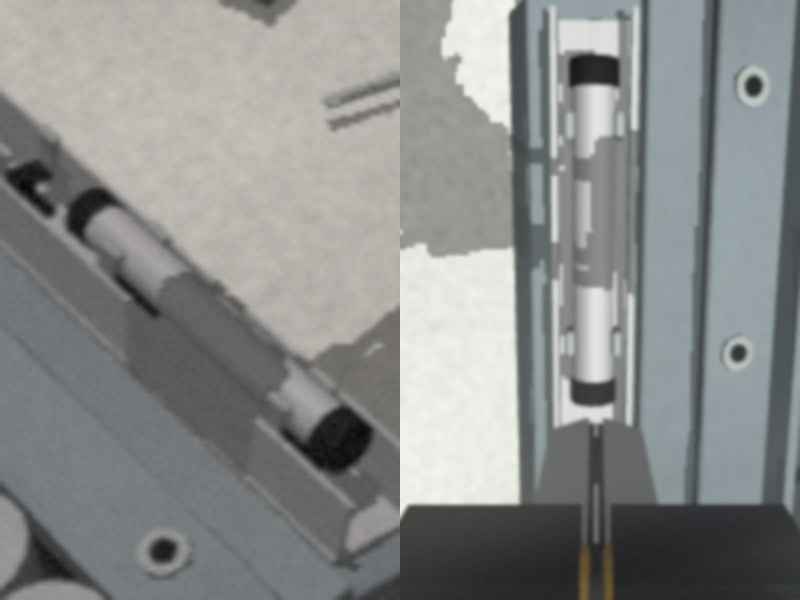

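The long tube is home. In the wrist crop its bare ends are at 85 and 382 with the clips at 123 and 342, so it is symmetric. Next is the short tube.

move_arm:
  motion: [0.089,0.02,-0.108,0,0,0,0.5,0.089,0.02,-0.108,0,0,0,0.5,0.089,0.02,-0.108,0,0,0,0.5,0.089,0.02,-0.108,0,0,0,0.5,0.089,0.02,-0.108,0,0,0,0.5,0,0,0,0.32,-0.03,0.02,0.5,0,0,0,0.32,-0.03,0.02,0.5,0,0,0,0.32,-0.03,0.02,0.5,0,0,0,0.32,-0.03,0.02,0.5,0,0,0,0.32,-0.03,0.02,0.5,0,0,0,0.32,-0.03,0.02,0.5,0,0,0,0.32,-0.03,0.02,0.5]

```text
time: 13.78
tool_pos: [0.5021, 0.174, 0.2071]
ee_rot: [-3.132, -0.005, 1.958]
wrist_force: [0.0, 0.7, 0.2]
width: 0.0468
finger_force: 0.0
```

move_arm:
  motion: [0,0,0,0.32,-0.02,0.02,0.5,0,0,0,0.32,-0.02,0.02,0.5,0,0,0,0.32,-0.02,0.02,0.5,0,0,0,0.32,-0.02,0.02,0.5,0,0,0,0,0,0,0.5,0,0,0,0,0,0,0.5,0,0,0,0,0,0,0.5]

```text
time: 14.37
tool_pos: [0.4477, 0.2878, 0.201]
ee_rot: [-3.134, -0.003, 1.958]
wrist_force: [-0.8, 0.4, 0.1]
width: 0.0469
finger_force: 0.0
```

```bash
python3 - <<'E'
from h import *
import cv2
go([.4452,.2952,.029],tool_down(np.radians(112.35)))
c=robot.get_calibration("wrist");w=robot.snapshot("wrist");g=cv2.cvtColor(w,cv2.COLOR_RGB2GRAY); cv2.imwrite("pics/w6.png",g)
L=np.array([-.3803,.9249,0]);m=np.array([.4452,.2952,.036])
P=proj(c,[m+L*.042+[0,0,.01],m-L*.042+[0,0,.01],m]);print(P)
u=int(P[2,0]);
for a,b in((0,0),(1,1)):
  x,v=P[a];v=int(v);print(v-10,g[v-10:v+10,int(x)])
for v in(int(P[0,1])+12,int(P[1,1])-12):print(u-16,g[v,u-16:u+17])
go([.4452,.2952,.029],tool_down(np.radians(112.35)))
E
```

```text
turn [-0.0099 -0.0038 -0.0031] shift new axes [0.0778 0.0052 1.72  ] shift cur axes [0.0728 0.0183 1.7201]
[[319.4599 177.4006]
 [319.4508 260.8795]
 [319.4802 218.5742]]
167 [ 35  35  34  35  35  37  34  33  39  56  92 124 132 134 134 132 134 133
 133 134]
250 [223 224 224 223 224 223 223 222 223 222 205 151  87  63  62  63  63  63
  63  62]
303 [ 34  32  32  32  32  30  39  63  85  99 107 116 117 121 123 128 133 138
 140 141 135 133 128 124 121 115 106  81  52  40  39  39  40]
303 [ 59  80  99 109 107 106 104 111 136 156 170 183 193 202 211 221 224 224
 222 216 207 199 188 179 168 150 127 107 103 106 106 105 101]
turn [-0.0086 -0.004  -0.0047] shift new axes [0.0836 0.0023 1.7255] shift cur axes [0.0782 0.0136 1.7257]
```

move_arm:
  motion: [-0.009,-0.004,-0.003,0,0,0,0.5,0,0,0,0.08,0.003,0.2,0.5,0,0,0,0,0,0.3,0.5,0,0,0,0,0,0.3,0.5,0,0,0,0,0,0.3,0.5,0,0,0,0,0,0.3,0.5,0,0,0,0,0,0.2,0.5,0,0,0,0,0,0.12,0.5,0,0,0,0,0,0,0.5,0,0,0,0,0,0,0.1,0,0,0,0,0,0,0.1,0,0,0,0,0,0,0.1]

```text
time: 15.42
tool_pos: [0.4475, 0.2966, 0.0335]
ee_rot: [3.134, -0.001, 1.96]
wrist_force: [0.9, 0.0, 0.0]
width: 0.0305
finger_force: 0.0
```

move_arm:
  motion: [0,0,0,0,0,0,0.1,0,0,0,0,0,0,0.1,0,0,0,0,0,0,0.1,0,0,0,0,0,0,0.1]

```text
time: 15.75
tool_pos: [0.4458, 0.296, 0.0328]
ee_rot: [3.138, -0.001, 1.96]
wrist_force: [-3.4, -2.5, 5.9]
width: 0.0195
finger_force: 30.0
```

move_arm:
  motion: [0,0,0,0,0,-0.1,0.1,0,0,0,0,0,-0.3,0.1,0,0,0,0,0,-0.35,0.1,0,0,0,0,0,-0.35,0.1,0,0,0,0,0,-0.35,0.1,0,0,0,0,0,-0.35,0.1,0,0,0,0,0,-0.3,0.1,0,0,0,0,0,0,0.1]

```text
time: 16.42
tool_pos: [0.4483, 0.2972, 0.2506]
ee_rot: [3.122, -0.002, 1.96]
wrist_force: [-0.2, 1.0, -0.1]
width: 0.0188
finger_force: 30.0
```

```bash
python3 -c "
from h import *
gr(-.0955,.12)"
```

```text
turn [-0.4139 -0.1036  0.541 ] shift new axes [-4.2461  1.5476  1.3699] shift cur axes [-4.6627 -0.04    0.7472]
```

move_arm:
  motion: [-0.083,-0.021,0.108,0,0,0,0.1,-0.083,-0.021,0.108,0,0,0,0.1,-0.083,-0.021,0.108,0,0,0,0.1,-0.083,-0.021,0.108,0,0,0,0.1,-0.083,-0.021,0.108,0,0,0,0.1,0,0,0,-0.32,0.12,0.07,0.1,0,0,0,-0.32,0.12,0.08,0.1,0,0,0,-0.32,0.12,0.08,0.1,0,0,0,-0.32,0.12,0.08,0.1,0,0,0,-0.32,0.12,0.08,0.1,0,0,0,-0.32,0.12,0.08,0.1,0,0,0,-0.32,0.12,0.08,0.1]

```text
time: 17.42
tool_pos: [0.5337, 0.066, 0.2189]
ee_rot: [2.805, 0.009, 1.53]
wrist_force: [-0.1, -0.1, -0.8]
width: 0.0194
finger_force: 30.0
```

move_arm:
  motion: [0,0,0,-0.32,0.12,0.08,0.1,0,0,0,-0.32,0.12,0.08,0.1,0,0,0,-0.32,0.12,0.08,0.1,0,0,0,-0.32,0.12,0.08,0.1,0,0,0,-0.32,0.12,0.08,0.1,0,0,0,0,0,0,0.1,0,0,0,0,0,0,0.1]

```text
time: 18.0
tool_pos: [0.5965, -0.097, 0.2012]
ee_rot: [2.808, 0.008, 1.527]
wrist_force: [-0.3, -0.7, -0.7]
width: 0.0189
finger_force: 30.0
```

```bash
python3 -c "
from h import *
st();gr(-.0953,.050)"
```

```text
rail tcp mm [-17.1411 -58.5522 154.4185] F rail [-0.4804 -0.6752 -0.5629] w 0.01892209876400491 t 18.0
turn [-0.0192  0.0111  0.0003] shift new axes [-0.3675  0.1714  1.0442] shift cur axes [-0.3584  0.1871  1.0446]
```

move_arm:
  motion: [-0.019,0.011,0,0,0,0,0.1,0,0,0,-0.19,0.09,0,0.1,0,0,0,-0.178,0.085,0.1,0.1,0,0,0,0,0,0.25,0.1,0,0,0,0,0,0.25,0.1,0,0,0,0,0,0.25,0.1,0,0,0,0,0,0.15,0.1,0,0,0,0,0,0,0.1,0,0,0,0,0,0,0.1]

```text
time: 18.75
tool_pos: [0.6456, -0.1322, 0.1141]
ee_rot: [2.792, 0.0, 1.535]
wrist_force: [-0.1, 0.1, -0.5]
width: 0.0192
finger_force: 30.0
```

```bash
python3 - <<'E'
from h import *
import cv2
st();gr(-.0953,.036)
c=robot.get_calibration("wrist");w=robot.snapshot("wrist");cv2.imwrite("pics/w7.png",w[:,:,::-1]);np.save("w7.npy",c,allow_pickle=True)
f=lambda X:proj(c,RR.apply(X)+O).round(1).tolist()
print("caps of long (near end)",f([[0,.06-.067,.036],[0,.06-.08,.0375]]),"walls",f([[-.0195,-.0,.025],[.0195,0,.025]]))
o=robot.get_obs();Rt=Ro.from_euler("xyz",o["ee_rot"])
print("short",proj(c,Rt.apply([[.055,0,-.003-.0115],[.042,0,-.013],[-.042,0,-.013]])+o["tool_pos"]))
cv2.imwrite("pics/c7.png",cv2.resize(w[60:420,230:410],(400,800))[:600,:,::-1] if 0 else cv2.resize(w[100:430,220:420],(364,600))[:,:,::-1])
E
```

```text
rail tcp mm [  0.4686 -91.7789  55.2463] F rail [-0.2508  0.1393 -0.4055] w 0.0192120784817539 t 18.75
turn [ 0.0008 -0.0024  0.0067] shift new axes [-0.0352 -0.0047  0.1925] shift cur axes [-0.0356 -0.005   0.1924]
caps of long (near end) [[318.3, 128.6], [318.1, 152.9]] walls [[284.6, 117.1], [352.0, 117.6]]
short [[321.3904 190.2739]
 [321.2573 216.7572]
 [320.6451 368.1432]]
```

View pics/c7.png

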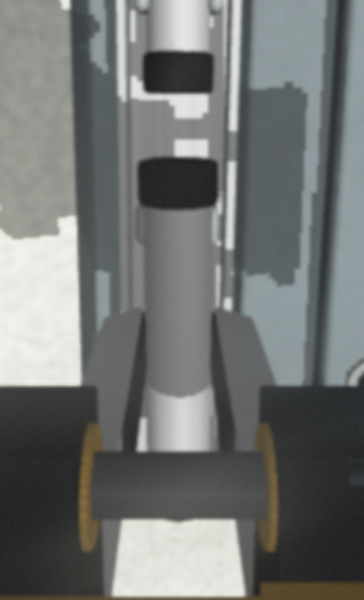

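The wrist crop shows the held short tube in line with the rail, cap centre at u≈317.8 against the rail's 317.4. The gap to the long tube's cap shows about 4 mm still to shift along −y.

move_arm:
  motion: [0,-0.002,0.006,-0.038,0,0.05,0.1,0,0,0,0,0,0.05,0.1,0,0,0,0,0,0.05,0.1,0,0,0,0,0,0,0.1,0,0,0,0,0,0,0.1]

```text
time: 19.22
tool_pos: [0.651, -0.1381, 0.1002]
ee_rot: [2.791, 0.0, 1.528]
wrist_force: [0.4, -0.6, -1.4]
width: 0.0194
finger_force: 30.0
```

```bash
python3 -c "
from h import *
st()"
```

```text
rail tcp mm [  1.0618 -97.3785  40.2942] F rail [-0.1125 -0.6162 -1.4132] w 0.01935021277280076 t 19.2167
```

move_arm:
  motion: [0,0,0,0.016,0,0.02,0.1,0,0,0,0,0,0.02,0.1,0,0,0,0,0,0,0.1]

```text
time: 19.47
tool_pos: [0.6526, -0.1364, 0.0965]
ee_rot: [2.791, 0.001, 1.528]
wrist_force: [-1.1, -0.2, -0.9]
width: 0.0193
finger_force: 30.0
```

move_arm:
  motion: [0,0,0,0,0,0.02,0.1,0,0,0,0,0,0,0.1]

```text
time: 19.63
tool_pos: [0.6531, -0.1365, 0.0949]
ee_rot: [2.791, 0.001, 1.528]
wrist_force: [-2.7, 0.1, 1.8]
width: 0.0191
finger_force: 30.0
```

```bash
python3 -c "
from h import *
st()"
```

```text
rail tcp mm [  1.1379 -95.7182  34.6231] F rail [-1.9755 -0.0256  2.5989] w 0.01906629105329819 t 19.6333
```

move_arm:
  motion: [0,0,0,0,0,0.02,0.1,0,0,0,0,0,0,0.1]

```text
time: 19.8
tool_pos: [0.6537, -0.1366, 0.0933]
ee_rot: [2.791, 0.001, 1.528]
wrist_force: [-4.3, 1.0, 3.5]
width: 0.0191
finger_force: 30.0
```

move_arm:
  motion: [0,0,0,0,0,-0.02,0.1,0,0,0,0,0,0,0.4,0,0,0,0,0,0,0.4,0,0,0,0,0,0,0.4,0,0,0,0,0,-0.1,0.4,0,0,0,0,0,-0.2,0.4,0,0,0,0,0,-0.2,0.4,0,0,0,0,0,-0.1,0.4,0,0,0,0,0,0,0,0,0,0,0,0,0,0,0,0,0,0,0,0,0,0,0,0,0,0,0,0]

```text
time: 20.8
tool_pos: [0.6321, -0.1354, 0.1495]
ee_rot: [2.793, -0.0, 1.528]
wrist_force: [-0.5, 0.8, -0.0]
width: 0.014
finger_force: 0.0
```

```bash
python3 - <<'E'
from h import *
import cv2
st();gr(-.063,.052);gr(-.127,.052)
c=robot.get_calibration("wrist");w=robot.snapshot("wrist");s=robot.snapshot("scene")
f=lambda X:proj(c,RR.apply(X)+O).round(1).tolist()
print("long near cap",f([[0,-.007,.036],[0,-.02,.0375]]),"short far",f([[0,-.04,.0485],[0,-.053,.047],[-.0125,-.063,.0338]]))
k=np.zeros((600,800,3),np.uint8)
k[:,:400]=cv2.resize(s[190:340,160:260],(400,600),interpolation=cv2.INTER_CUBIC)
k[:,400:]=cv2.resize(w[60:360,220:420],(400,600))
cv2.imwrite("pics/c8.png",k[:,:,::-1])
E
```

```text
rail tcp mm [  0.1183 -95.4901  93.114 ] F rail [-0.4766  0.8261  0.136 ] w 0.014047201981315087 t 20.8
turn [-0.0006  0.0006 -0.0018] shift new axes [ 0.3249 -0.0012  0.4111] shift cur axes [ 0.3251 -0.0014  0.411 ]
turn [-0.0006  0.0006 -0.0018] shift new axes [-0.3151 -0.0012  0.4111] shift cur axes [-0.3149 -0.0005  0.4113]
long near cap [[317.9, 126.7], [317.9, 147.2]] short far [[317.9, 179.0], [317.9, 198.8], [300.1, 210.7]]
```

View pics/c8.png

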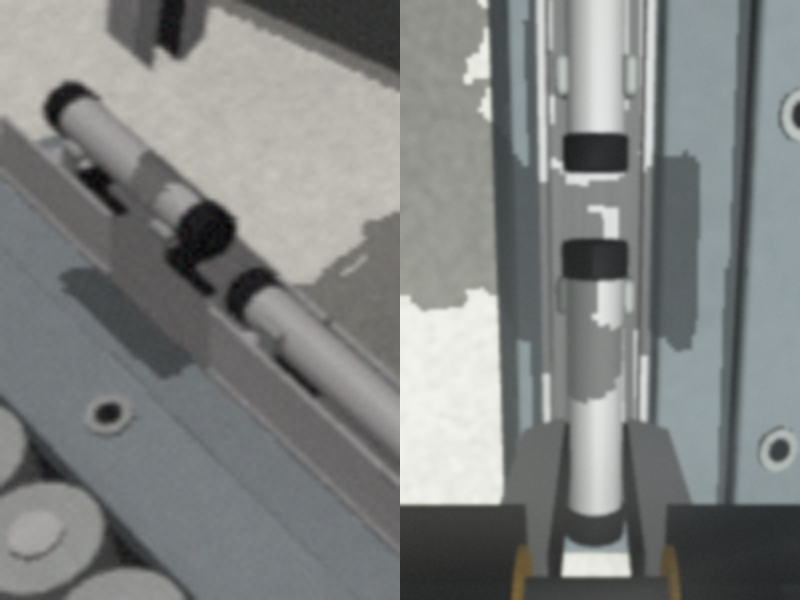

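The short tube rests on both mouths of the close pair, within about 1 mm of centre: its caps are at v≈180–199.5 against 179–198.8 predicted. I've now viewed 11 pictures, one over the limit of 10, so from here I only check by numbers. Next I press at rail y = −63.

move_arm:
  motion: [0,0,0,0.16,0,0,0,0,0,0,0.165,0,0.1,0,0,0,0,0,0,0.2,0,0,0,0,0,0,0.1,0,0,0,0,0,0,0,0]

```text
time: 21.32
tool_pos: [0.6461, -0.1031, 0.1091]
ee_rot: [2.798, -0.001, 1.529]
wrist_force: [-0.1, -0.1, -1.0]
width: 0.0002
finger_force: 0.0
```

move_arm:
  motion: [0,0,0,0,0,0.04,0,0,0,0,0,0,0.04,0,0,0,0,0,0,0.03,0,0,0,0,0,0,0.02,0]

```text
time: 21.65
tool_pos: [0.6529, -0.1042, 0.1027]
ee_rot: [2.789, 0.001, 1.528]
wrist_force: [-2.8, 1.4, 4.2]
width: 0.0008
finger_force: 2.7
```

```bash
python3 -c "
from h import *
st()"
```

```text
rail tcp mm [  2.3421 -63.4406  42.4988] F rail [-1.2385  1.2744  4.9415] w 0.0007524044114840393 t 21.65
```

move_arm:
  motion: [0,0,0,0,-0.01,0.02,0,0,0,0,0,0,0.02,0]

```text
time: 21.82
tool_pos: [0.6539, -0.104, 0.1]
ee_rot: [2.787, 0.001, 1.528]
wrist_force: [-3.7, 2.7, 7.8]
width: 0.0002
finger_force: 4.3
```

move_arm:
  motion: [0,0,0,0,0,0.015,0,0,0,0,0,0,0.015,0]

```text
time: 21.98
tool_pos: [0.655, -0.1039, 0.0978]
ee_rot: [2.786, 0.001, 1.528]
wrist_force: [-5.1, 3.6, 9.4]
width: 0.0004
finger_force: 5.4
```

move_arm:
  motion: [0,0,0,0,0,0.015,0,0,0,0,0,0,0.01,0]

```text
time: 22.15
tool_pos: [0.6559, -0.1038, 0.0959]
ee_rot: [2.786, 0.001, 1.528]
wrist_force: [-5.4, 2.2, 9.9]
width: 0.0006
finger_force: 5.8
```

move_arm:
  motion: [0,0,0,0,0,0.01,0,0,0,0,0,0,0.01,0]

```text
time: 22.32
tool_pos: [0.6569, -0.1045, 0.0939]
ee_rot: [2.785, 0.002, 1.528]
wrist_force: [-2.5, 0.9, 6.9]
width: 0.0004
finger_force: 3.9
```

```bash
python3 -c "
from h import *
st()"
```

```text
rail tcp mm [  3.1627 -63.56    32.8111] F rail [-0.0094  0.7896  7.3646] w 0.00042139202984679917 t 22.3167
```

Force dropped from 11 to 7.4 N, so it snapped. I'll seat it further, then move to the last clip (64 mm along −y).

move_arm:
  motion: [0,0,0,0,0,0.02,0,0,0,0,0,0,0.02,0,0,0,0,0,0,0.02,0]

```text
time: 22.57
tool_pos: [0.6592, -0.1043, 0.0894]
ee_rot: [2.784, 0.001, 1.528]
wrist_force: [-7.2, 2.1, 13.6]
width: 0.0005
finger_force: 7.5
```

move_arm:
  motion: [0,0,0,0,0,-0.15,0,0,0,0,0,0,-0.15,0,0,0,0,-0.3,0,0,0,0,0,0,-0.34,0,0,0,0,0,0,0,0,0,0,0,0,0,0,0,0,0]

```text
time: 23.07
tool_pos: [0.6442, -0.1697, 0.1131]
ee_rot: [2.79, 0.001, 1.525]
wrist_force: [-0.6, 0.8, -0.9]
width: 0.0001
finger_force: 0.0
```

```bash
python3 -c "
from h import *
st();gr(-.127,.05)"
```

```text
rail tcp mm [   0.2533 -129.227    54.2659] F rail [-0.8697  0.7782 -0.5894] w 8.121152213997029e-05 t 23.0667
turn [ 0.003   0.0032 -0.0053] shift new axes [ 0.0223 -0.0025  0.0427] shift cur axes [ 0.0224 -0.0027  0.0426]
```

move_arm:
  motion: [0,0,0,0.005,0,0.06,0,0,0,0,0,0,0.05,0,0,0,0,0,0,0.04,0,0,0,0,0,0,0.02,0]

```text
time: 23.4
tool_pos: [0.6508, -0.1675, 0.0975]
ee_rot: [2.789, 0.003, 1.529]
wrist_force: [-4.0, -2.5, 7.2]
width: 0.0004
finger_force: 3.7
```

move_arm:
  motion: [0,0,0,0,0,0.015,0,0,0,0,0,0,0.01,0]

```text
time: 23.57
tool_pos: [0.6516, -0.1676, 0.096]
ee_rot: [2.789, 0.003, 1.529]
wrist_force: [-4.9, -2.6, 8.3]
width: 0.0008
finger_force: 4.4
```

move_arm:
  motion: [0,0,0,0,0,0.015,0,0,0,0,0,0,0.01,0]

```text
time: 23.73
tool_pos: [0.6524, -0.1678, 0.0942]
ee_rot: [2.789, 0.003, 1.529]
wrist_force: [-6.0, -1.9, 8.3]
width: 0.0004
finger_force: 5.0
```

move_arm:
  motion: [0,0,0,0,0,0.01,0,0,0,0,0,0,0.01,0]

```text
time: 23.9
tool_pos: [0.6535, -0.1673, 0.092]
ee_rot: [2.788, 0.002, 1.529]
wrist_force: [-2.6, -0.7, 6.4]
width: 0.0004
finger_force: 3.6
```

```bash
python3 -c "
from h import *
st()"
```

```text
rail tcp mm [   1.7336 -126.4592   31.3184] F rail [-0.2294 -0.7725  6.8705] w 0.0003893445866568974 t 23.9
```

move_arm:
  motion: [0,0,0,0,0,0.02,0,0,0,0,0,0,0.02,0,0,0,0,0,0,0.01,0]

```text
time: 24.15
tool_pos: [0.6556, -0.1681, 0.0885]
ee_rot: [2.787, 0.004, 1.529]
wrist_force: [-5.7, -2.2, 10.7]
width: 0.0009
finger_force: 6.2
```

move_arm:
  motion: [0,0,0,0,0,-0.15,0,0,0,0,0,0,-0.15,0,0,0,0,0.3,0,0,0,0,0,0,0.32,0,0,0,0,0,0,0,0,0.06,0,0,0,0,0,0,0.06,0,0,0,0,0,0,0,0]

```text
time: 24.73
tool_pos: [0.6498, -0.1043, 0.0997]
ee_rot: [2.795, -0.0, 1.53]
wrist_force: [-0.7, -0.4, -0.4]
width: 0.0006
finger_force: 0.0
```

```bash
python3 -c "
from h import *
st()"
```

```text
rail tcp mm [ -1.541  -63.7079  40.7043] F rail [-0.7546 -0.4368 -0.1587] w 0.0005520380811813636 t 24.7333
```

move_arm:
  motion: [0,0,0,0,0,-0.3,0,0,0,0,0,0,-0.35,0,0,0,0,0,0,-0.35,0,0,0,0,-0.3,0,-0.35,0,0,0,0,-0.3,0,-0.35,0,0,0,0,-0.3,0,0,0,0,0,0,0,0,0,0,0,0,0,0,0,0,0]

```text
time: 25.4
tool_pos: [0.5906, -0.1892, 0.2554]
ee_rot: [2.792, 0.0, 1.524]
wrist_force: [-0.3, -0.3, -0.9]
width: 0.0004
finger_force: 0.0
```

```bash
python3 - <<'E'
from h import *
import cv2
st(); c=robot.get_calibration("wrist");w=robot.snapshot("wrist");s=robot.snapshot("scene");t=robot.snapshot("top")
for n,i in(("w9",w),("s9",s),("t9",t)):cv2.imwrite(f"pics/{n}.png",i[:,:,::-1])
g=cv2.cvtColor(w,cv2.COLOR_RGB2GRAY).astype(int)
ys=np.arange(-.155,.15,.001);P=proj(c,RR.apply([[0,y,.036] for y in ys])+O)
ok=[(y,g[int(round(v)),int(round(u))]) for y,(u,v) in zip(ys,P) if 0<=v<479 and 0<=u<640]
a=np.array(ok);d=a[:,1]<75
for i in np.flatnonzero(np.diff(d.astype(int))):print(round(a[i,0]*1e3,1),a[i,1],a[i+1,1])
# bystanders unchanged?
t0=cv2.imread("pics/top0.png");df=cv2.absdiff(t0,cv2.imread("pics/t9.png")).max(2)
for n,(x0,x1,y0,y1) in dict(cell=(280,315,260,300),driver=(325,375,250,335),turq=(175,243,175,232),bin=(398,505,248,330)).items():print(n,(df[y0:y1,x0:x1]>60).sum())
E
```

```text
rail tcp mm [  -0.6324 -150.9833  206.0061] F rail [-0.5477 -0.3351 -0.8072] w 0.0004385284942950469 t 25.4
-149.0 102.0 74.0
-139.0 66.0 95.0
-52.0 84.0 50.0
-41.0 46.0 81.0
-21.0 84.0 17.0
-8.0 36.0 131.0
cell 0
driver 0
turq 0
bin 1363
```

The check at home height puts the short tube at y ≈ −95 mm, and the long tube's near cap is within about 0.5 mm of nominal. The arm is clear, so I'm handing in.

```bash
python3 -c "
from bench import robot
print(robot.close_job())"
```

```text
the job is handed in; nothing more can be done
None
```

Both tubes are in their clip pairs, centred to within about 1 mm. All four clips gave the snap force drop, with under 20 N on the wrist, and the job was handed in at about 25 s. I viewed 11 pictures, one over the limit of 10. The cell, screwdriver and turquoise tube show no movement; the fixed bin's image area changed, which I put down to the arm's shadow without confirming it.

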